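# Put the marking tools away in the fitted tray

### The job

Put the hand plane, the two squares and the marking gauge from the bench mat away in the tray: each goes into the insert whose pocket has its shape and size, lying flat on the felt, fully down in the pocket. Leave the stack of two finished walnut blocks behind them as it stands.

Things in the scene. Friction and masses are not known exactly. Their poses are not given: they have to be found in the camera images.
- plane: Small wooden hand plane, sole down on the dark bench mat: brown body 44 (x) x 120 (y) x 30 mm high; steel iron and pale wedge lean out of its top near the middle, to 50 mm height. Origin: centre of its underside; y along its length. 0.24 kg. Grip across the 44 mm (along x).
- square_large: Large steel square, an L 95 x 95 mm, flat on the mat. Origin: centre of that outline, on the underside. Thick stock 22 (x) x 95 (y) x 20 mm high along the -x side (centre x -36.5, y 0); thin blade 3 mm thick, 22 wide, from the stock's +y end to x +47.5, its underside 8.5 mm up. 0.36 kg, nearly all in the stock: grip that across its 22 mm (along x).
- square_small: Small steel square, an L 62 x 62 mm, flat on the mat. Origin: centre of that outline, on the underside. Thick stock 18 (x) x 62 (y) x 18 mm high along the -x side (centre x -22, y 0); thin blade 3 mm thick, 14 wide, from the stock's +y end to x +31, its underside 7.5 mm up. 0.17 kg, nearly all in the stock: grip that across its 18 mm (along x).
- gauge: Wooden marking gauge, cross shape. Brown fence 75 (x) x 30 (y) x 24 mm high, centre x 0, y +25, brass screw on top (to 35 mm); it stands on the mat and carries a pale beam 14 x 14 mm along y from -62.5 to +62.5, 5 to 19 mm up. Origin: below the beam's middle, at the fence's underside. 0.12 kg, centre of mass y +17. Grip across the beam (14 mm, along x) near y -8.
- insert_plane: Fixed plywood insert 135 (x) x 160 (y) x 12 mm in a low tray (rim no higher); four alike stand two by two, same yaw. Origin: centre of its underside. Pocket 6 mm deep, dark felt floor 6 mm above the origin, a plain rectangle 60 (x) x 136 (y) mm, centred; the plane may lie either way round. 8 mm play all round. Seated, the tool's origin is 6 mm straight above this one, axes parallel.
- insert_square_large: Fixed plywood insert 135 (x) x 160 (y) x 12 mm in a low tray (rim no higher); four alike stand two by two, same yaw. Origin: centre of its underside. Pocket 6 mm deep, dark felt floor 6 mm above the origin, a large L 111 x 111 mm, centred, arms 38 mm wide along the -x and +y sides. 8 mm play all round. Seated, the tool's origin is 6 mm straight above this one, axes parallel.
- insert_square_small: Fixed plywood insert 135 (x) x 160 (y) x 12 mm in a low tray (rim no higher); four alike stand two by two, same yaw. Origin: centre of its underside. Pocket 6 mm deep, dark felt floor 6 mm above the origin, a small L 78 x 78 mm, centred, -x arm 34 mm wide, +y arm 30 mm wide. 8 mm play all round. Seated, the tool's origin is 6 mm straight above this one, axes parallel.
- insert_gauge: Fixed plywood insert 135 (x) x 160 (y) x 12 mm in a low tray (rim no higher); four alike stand two by two, same yaw. Origin: centre of its underside. Pocket 6 mm deep, dark felt floor 6 mm above the origin, a cross: bar 30 (x) x 141 (y) mm, centred, and bar 91 (x) x 46 (y) mm, centre y +25. 8 mm play all round. Seated, the tool's origin is 6 mm straight above this one, axes parallel.
- block_low: Lower of two stacked dark walnut blocks with slots in their tops (finished goods), 75 (x) x 95 (y) x 45 mm, on the bench behind tray and mat. Origin: centre of its underside.
- block_top: Upper of the two stacked walnut blocks, same size, lying on the lower one (its top 90 mm above the bench). Origin: centre of its underside.
Mind the look-alikes: they are no part of the job. What is shaped like the square_small but black or orange is not meant.

How it is judged:
By the outcome, as a careful person would: the job done as asked, in the order asked, and still so for the second after the job is handed in, with the robot touching nothing.
It also fails if it takes over 109 s, if anything falls off the work surface, if the arm or the gripper's body presses on something with over 40 N, if the wrist force passes 120 N, or if a joint passes its speed limit or range.

### The arm

A 7-joint arm with a two-finger parallel gripper is mounted at the origin on the work surface. World frame = base frame: x ahead of the robot, y to its left, z up, the work surface at z = 0. Lengths are in m, angles in rad, forces in N, time in s.
With the tool pointing down it reaches from about 0.35 to 0.9 m from the base axis. Payload 8.1 kg.
Tool frame: the origin (TCP) lies on the centre line of the jaws, within the pads' length; the fingertips stand 19 mm ahead of it and the grasp point (between the pads) is the TCP; z points along the fingers, y is the direction in which the jaws open and shut (so a half turn about z gives the same grasp; the last joint's range is limited). The gripper opens to 92 mm and grips with 3 to 60 N. Pads are 19 mm wide; open, the fingers measure 130 mm over their backs; the gripper's body (75 mm by 190 mm) begins 47 mm behind the grasp point.
Start: joints at [-1.425, 0.434, 0.025, 1.573, -0.012, 1.134, -0.075], TCP at [0.154, 0.606, 0.246] pointing down, gripper open.
Joint ranges: [-2.62, 2.62], [-0.44, 2.09], [-1.27, 1.32], [0.08, 2.57], [-1.32, 4.46], [0.12, 2], [-2.74, 2.74]. Speed limits (rad/s): [2.22, 2.22, 3.01, 3.01, 3.14, 3.14, 3.14].

### API

Orientations are given as a rotation vector (axis times angle).
In Python, from cell import monitor, imaging, workorder, outline_of gives the robot as it stands.
- The arm moves only by the tool move_arm, never from a script. Its argument "series" is a list of rows, each a list of 6 numbers: the shift along the world's x, y, z in cm, then the turn, a rotation vector about the world's x, y, z in degrees. A call has 1 to 8 rows; each row shifts and turns the commanded pose from where the row before left it; what a row does not reach is not made up. A row lasts 1/10 s, in which the tool goes at most 50 mm and 8.59 degrees, less where a joint would pass 70% of its speed; a pose out of reach is approached as far as the arm can. A call with a gripper value outside its range is refused whole. "grip" is the opening, from 0 (shut) to 1 (fully open), set as the call begins (left out, the last holds). The fingers move at their own pace and stop on an object; "force" is the grip in N (left out, the last holds). Time passes only in rows, so rows that do not move let the fingers close. It gives the time, the measured TCP pose, the force and the opening at its end, in the units of the state.
- monitor.observe(): the state, without advancing time (a new reading comes with each control period).
- imaging.get_image(name): name is "side" or "top"; returns a dict with "color" (480x640x3 uint8, red, green, blue), "fx", "fy", "cx", "cy" (pixels), "rvec" (rotation vector, rad) and "tvec" (3), from world to camera coordinates, as OpenCV has them. Camera axes: x right, y down, z forward; pixel columns grow to the right and rows downward; lengths in m; the calibration is good to about 2 mm. A picture is of the moment at which its call begins. There is no depth.
- workorder.sign_off(): hands the job in, once; it reports no verdict.
Trained networks look in the newest picture that a camera, given by its name, has taken for a name from the list of things; names that differ only in an ending like _2 or _b are one class to them, and where a whole thing is asked for, a point or a joint stands for the part that bears it (a point fixed in the world has none). Each returns a list of dicts, best first, with "p" (0 to 1); they miss things now and then, are a little off and sometimes report something else, mostly with a low value. They report only what shows in the picture. A call takes as long as a camera call. They do not tell look-alikes from the thing itself.
- outline_of(camera, thing): "mask" (480x640 bool, what is visible of it) and "rect" ([left, top, width, height] in pixels, round what is visible of it).
The state is a dict: "clock": time; "joints": joint angles; "dq": joint speeds; "joint_efforts": joint torques, N m; "position": TCP position; "ee_rot": TCP orientation; "force": force on the tool from outside, world axes, zero at the start; "ft_torque": the same for the moment, N m; "width": opening from 0.0 (shut) to 1.0 (fully open).
Only numpy, scipy, OpenCV 4.12 (cv2) and the standard library are available. Lean on these libraries where they do the work, as an engineer would, in place of code of your own. Each camera call takes 0.05 s, during which the arm holds its last target. There are 200 camera calls.

## Working session

There is one attempt and no reset: what is moved stays moved. The work goes in short steps, Python scripts to look and compute and a tool call to move; the robot and the scene stay as the last step left them, time stands still between calls to the robot, and variables do not carry over. Pictures are saved under pics/ and viewed, about 12 in all and at most 16, crops included, and the job is handed in when it is done.

Besides the shell and the picture viewer there is one more tool, called after ">>>" in YAML: its name, and indented under it one key for each argument. move_arm: Moves the arm, as the interface text tells. Its arguments: {"type":"object","properties":{"series":{"type":"array"},"grip":{"type":"number"},"force":{"type":"number"}},"required":["series"]}

```bash
mkdir -p pics; ls; cat > h.py <<'E'
import numpy as np, cv2, pickle
from cell import monitor, imaging, workorder, outline_of
def cap(n, name):
    im=imaging.get_image(n); pickle.dump(im,open(f'{name}.pkl','wb'))
    cv2.imwrite(f'pics/{name}.png',im['color'][:,:,::-1]); return im
def ray(im,u,v,z):
    R=cv2.Rodrigues(np.array(im['rvec'],float))[0]; t=np.array(im['tvec'],float).ravel()
    uv=np.atleast_2d(np.c_[u,v]).astype(float)
    d=np.c_[(uv[:,0]-im['cx'])/im['fx'],(uv[:,1]-im['cy'])/im['fy'],np.ones(len(uv))]@R
    c=-R.T@t
    return c+d*((z-c[2])/d[:,2])[:,None]
def proj(im,P):
    K=np.array([[im['fx'],0,im['cx']],[0,im['fy'],im['cy']],[0,0,1.]])
    return cv2.projectPoints(np.array(P,float).reshape(-1,3),np.array(im['rvec'],float),np.array(im['tvec'],float),K,None)[0].reshape(-1,2)
E
python3 - <<'E'
from h import *
s=monitor.observe(); print({k:np.round(v,3) for k,v in s.items()})
for n in('top','side'):
    im=cap(n,n+'0'); R=cv2.Rodrigues(np.array(im['rvec'],float))[0]; print(n,im['fx'],-R.T@np.array(im['tvec']).ravel())
    for th in 'plane square_large square_small gauge insert_plane insert_square_large insert_square_small insert_gauge block_low block_top'.split():
        print(th,[(round(float(o['p']),2),list(map(int,o['rect']))) for o in outline_of(n,th)])
E
```

```text
pics
{'clock': np.float64(0.0), 'joints': array([-1.425,  0.435,  0.025,  1.574, -0.012,  1.134, -0.075]), 'dq': array([-0.   , -0.001, -0.   ,  0.001,  0.   , -0.001,  0.   ]), 'joint_efforts': array([-0.0000e+00, -6.6786e+01,  9.8500e-01, -3.1446e+01, -6.1000e-02,
        4.3000e-02,  0.0000e+00]), 'position': array([0.154, 0.605, 0.245]), 'ee_rot': array([-3.900e-01, -3.117e+00,  3.000e-03]), 'force': array([0.263, 0.544, 0.255]), 'ft_torque': array([ 0.036,  0.018, -0.004]), 'width': np.float64(1.002)}
top 466.25567595260657 [0.3948835  0.01541193 1.16965744]
plane [(0.98, [413, 261, 55, 34])]
square_large [(0.79, [347, 245, 36, 53])]
square_small [(0.91, [446, 340, 29, 30]), (0.77, [252, 324, 38, 23]), (0.66, [358, 142, 27, 23]), (0.22, [181, 181, 69, 55])]
gauge [(0.74, [414, 200, 51, 36]), (0.51, [345, 246, 37, 53])]
insert_plane [(0.82, [245, 187, 67, 53]), (0.29, [185, 183, 65, 54])]
insert_square_large [(0.83, [240, 239, 68, 56])]
insert_square_small [(0.77, [173, 234, 70, 56]), (0.5, [301, 150, 35, 7])]
insert_gauge [(0.93, [184, 182, 66, 51])]
block_low [(0.58, [302, 149, 30, 9])]
block_top [(0.58, [301, 111, 40, 44])]
side 580.5732986897993 [ 0.27805796 -0.75605422  0.8940814 ]
plane [(0.72, [307, 357, 28, 74])]
square_large [(0.92, [276, 285, 61, 46])]
square_small [(0.86, [193, 225, 27, 34]), (0.83, [350, 281, 28, 35]), (0.77, [198, 430, 40, 46])]
gauge [(0.65, [378, 342, 50, 67])]
insert_plane [(0.9, [310, 190, 73, 57]), (0.74, [274, 287, 61, 43])]
insert_square_large [(0.72, [251, 198, 69, 62])]
insert_square_small [(0.87, [241, 159, 62, 47])]
insert_gauge [(0.89, [302, 149, 64, 50])]
block_low [(0.66, [417, 217, 55, 41])]
block_top [(0.6, [419, 191, 55, 50])]
```

```bash
python3 - <<'E'
import cv2
i=cv2.imread('pics/top0.png'); cv2.imwrite('pics/t1.png',cv2.resize(i[100:380,150:490],None,fx=2.3,fy=2.14,interpolation=3)[:600,:800] if 0 else cv2.resize(i[105:380,160:490],None,fx=2.18,fy=2.18,interpolation=3))
i=cv2.imread('pics/side0.png'); cv2.imwrite('pics/s1.png',cv2.resize(i[130:480,150:490],None,fx=1.7,fy=1.7,interpolation=3))
E
```

```text
(no output)
```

View pics/t1.png

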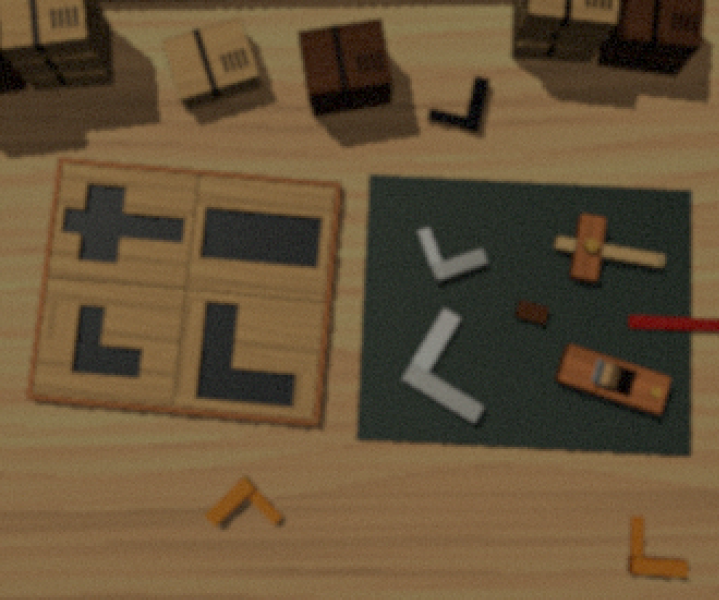

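View pics/s1.png

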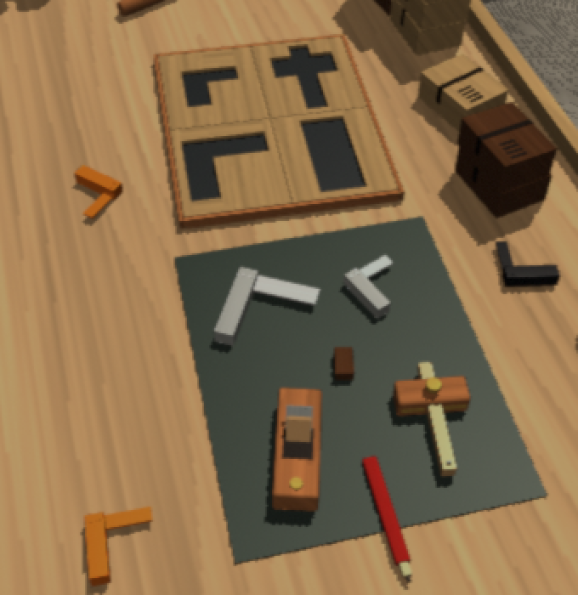

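```bash
cat > fit.py <<'E'
from h import *
from scipy.optimize import minimize
def box(cx,cy,sx,sy,z0,z1): return np.array([[cx+a*sx/2,cy+b*sy/2,z] for a in(-1,1) for b in(-1,1) for z in(z0,z1)])/1000
M=dict(plane=[box(0,0,44,120,0,30)],
 square_large=[box(-36.5,0,22,95,0,20),box(11,36.5,73,22,8.5,11.5)],
 square_small=[box(-22,0,18,62,0,18),box(9,24,44,14,7.5,10.5)],
 gauge=[box(0,25,75,30,0,24),box(0,0,14,125,5,19)])
P=dict(insert_plane=[(0,0,60,136)],insert_square_large=[(-36.5,0,38,111),(0,36.5,111,38)],
 insert_square_small=[(-22,0,34,78),(0,24,78,30)],insert_gauge=[(0,0,30,141),(0,25,91,46)])
S=4
def tf(p,X,z=0):
    c,s=np.cos(p[2]),np.sin(p[2]); return X@np.array([[c,s,0],[-s,c,0],[0,0,1]])+[p[0],p[1],z]
def hulls(im,p,Bs,win,z):
    o=np.zeros((win[3]*S,win[2]*S),np.uint8)
    for B in Bs:
        q=(proj(im,tf(p,B,z))-win[:2]+0.5)*S-0.5
        cv2.fillConvexPoly(o,np.round(cv2.convexHull(q.astype(np.float32))*16).astype(np.int32),255,shift=4)
    return o
def render(im,p,name,win,z=0):
    if name in M: o=hulls(im,p,M[name],win,z)
    else: o=hulls(im,p,[box(*b,11.99,12) for b in P[name]],win,z)&hulls(im,p,[box(*b,5.99,6) for b in P[name]],win,z)
    return cv2.resize(o,(win[2],win[3]),interpolation=cv2.INTER_AREA)/255.
def fit(views,name,p0,z=0):
    """views: list of (im, mask float)"""
    V=[]
    for im,m in views:
        ys,xs=np.where(m>0.5); w=(xs.min()-15,ys.min()-15,np.ptp(xs)+31,np.ptp(ys)+31)
        mm=np.zeros((w[3],w[2])); 
        x0,y0=max(w[0],0),max(w[1],0); sub=m[y0:w[1]+w[3],x0:w[0]+w[2]]
        mm[y0-w[1]:y0-w[1]+sub.shape[0],x0-w[0]:x0-w[0]+sub.shape[1]]=sub; V.append((im,mm,w))
    def cost(q):
        p=[q[0],q[1],q[2]*10]; return sum(np.abs(render(i,p,name,w,z)-m).sum()/m.sum() for i,m,w in V)
    best=None
    for y in np.arange(-np.pi,np.pi,np.pi/8) if len(p0)<3 else [p0[2]-.1,p0[2],p0[2]+.1]:
        x0=np.array([p0[0],p0[1],y/10])
        r=minimize(cost,x0,method='Nelder-Mead',options=dict(initial_simplex=[x0,x0+[.015,0,0],x0+[0,.015,0],x0+[0,0,.02]],xatol=1e-4,fatol=1e-4,maxiter=200))
        if best is None or r.fun<best.fun: best=r
    p=np.array([best.x[0],best.x[1],(best.x[2]*10+np.pi)%(2*np.pi)-np.pi]); return p,best.fun/len(V)
def load(n): return pickle.load(open(n+'.pkl','rb'))
E
cat > f1.py <<'E'
from fit import *
T,Sd=load('top0'),load('side0')
v={}
for n in('top','side'):
    im=(imaging.get_image(n)); v[n]=im
T,Sd=v['top'],v['side']
ov={n:v[n]['color'][:,:,::-1].copy() for n in v}
# reference: (u,v) centres in the top picture
ref=dict(plane=(440,277),square_large=(364,272),square_small=(368,222),gauge=(440,218),insert_plane=(279,213),insert_square_large=(274,267),insert_square_small=(208,262),insert_gauge=(217,208))
res={}
for name,(u,w) in ref.items():
    p0=ray(T,u,w,0.01)[0]; views=[]
    for n in v:
        c=proj(v[n],p0)[0]; im=v[n]; C=im['color'].astype(float)
        if name in P:   # dark felt by colour, near the pocket
            g=cv2.GaussianBlur(C,(0,0),.7).max(2); k=(g<(np.percentile(g[int(c[1])-25:int(c[1])+25,int(c[0])-30:int(c[0])+30],5)+np.percentile(g[int(c[1])-25:int(c[1])+25,int(c[0])-30:int(c[0])+30],90))/2)
        else:
            hs=cv2.cvtColor(im['color'],cv2.COLOR_RGB2HSV); g=C[:,:,0]
            gb=cv2.GaussianBlur(g,(0,0),.7); q=gb[int(c[1])-25:int(c[1])+25,int(c[0])-25:int(c[0])+25]
            k=gb>(np.median(q)+np.percentile(q,96))/2*0+np.percentile(q,20)+20
        nl,L,st,ce=cv2.connectedComponentsWithStats(k.astype(np.uint8))
        cand=[i for i in range(1,nl) if 120<st[i,4]<6000]
        j=min(cand,key=lambda i:np.hypot(*(ce[i]-c))); cm=L==j
        cm=cv2.morphologyEx(cm.astype(np.uint8),cv2.MORPH_CLOSE,np.ones((9,9))) if name=='plane' else cm
        nm=None
        if name in M:
            os=[o for o in outline_of(n,name) if o['p']>.5 and np.hypot(o['rect'][0]+o['rect'][2]/2-c[0],o['rect'][1]+o['rect'][3]/2-c[1])<25]
            nm=os[0]['mask'].astype(float) if os else None
        views.append((im,cm.astype(float)))
        a=fit([views[-1]],name,p0)
        b=fit([(im,nm)],name,p0) if nm is not None else (np.zeros(3),9)
        print(name,n,int(cm.sum()),'col',np.round(a[0],4),round(a[1],2),'net',np.round(b[0],4),round(b[1],2))
    p,f=fit(views,name,p0); res[name]=p.tolist(); print(name,'BOTH',np.round(p[:2]*1000,1),round(np.degrees(p[2]),1),round(f,3))
    for n in v:
        r=render(v[n],p,name,(0,0,640,480)); cs,_=cv2.findContours((cv2.resize(r,None,fx=1,fy=1)>.5).astype(np.uint8),0,1); cv2.drawContours(ov[n],cs,-1,(255,0,255),1)
import json; json.dump(res,open('res.json','w'))
a=cv2.resize(ov['top'][160:310,165:485],None,fx=2.4,fy=2.4,interpolation=0); b=cv2.resize(ov['side'][140:480,230:450],(155*1,240)) 
cv2.imwrite('pics/ov.png',a); cv2.imwrite('pics/ovs.png',cv2.resize(ov['side'][140:480,230:450],None,fx=1.75,fy=1.75,interpolation=0))
E
time python3 f1.py
```

```text
plane top 986 col [ 0.4451 -0.2832 -0.3384] 0.04 net [ 0.4423 -0.2826 -0.3194] 0.05
plane side 1583 col [ 0.4489 -0.2684 -0.3333] 0.23 net [0. 0. 0.] 9
plane BOTH [ 444.9 -281.2] -19.1 0.166
square_large top 759 col [ 0.4635 -0.1097 -0.5647] 0.14 net [ 0.4625 -0.1094 -0.5633] 0.08
square_large side 962 col [ 0.4624 -0.1059 -0.5771] 0.16 net [ 0.4626 -0.1082 -0.5631] 0.07
square_large BOTH [ 463.3 -106.7] -32.8 0.176
square_small top 367 col [ 0.6011 -0.1064  0.3248] 0.16 net [ 0.5991 -0.1064  0.3237] 0.09
square_small side 440 col [ 0.6026 -0.1014  0.2836] 0.28 net [ 0.5991 -0.1053  0.2786] 0.26
square_small BOTH [ 601.4 -103.6] 18.1 0.255
gauge top 722 col [ 0.592  -0.2877 -0.206 ] 0.1 net [ 0.59   -0.2868 -0.1903] 0.23
gauge side 1065 col [ 0.5938 -0.2809 -0.1916] 0.36 net [ 0.5897 -0.2849 -0.2068] 0.14
gauge BOTH [ 592.6 -286.1] -11.0 0.257
insert_plane top 1227 col [ 0.6153  0.1157 -0.1084] 0.03 net [0. 0. 0.] 9
insert_plane side 1130 col [ 0.6155  0.1186 -0.1103] 0.05 net [0. 0. 0.] 9
insert_plane BOTH [615.4 116.9] -6.4 0.049
insert_square_large top 1102 col [ 0.4802  0.13   -0.1059] 0.05 net [0. 0. 0.] 9
insert_square_large side 980 col [ 0.4802  0.1335 -0.1067] 0.08 net [0. 0. 0.] 9
insert_square_large BOTH [480. 131.] -6.0 0.086
insert_square_small top 618 col [ 0.4973  0.2903 -0.107 ] 0.05 net [0. 0. 0.] 9
insert_square_small side 434 col [ 0.4972  0.2937 -0.1045] 0.12 net [0. 0. 0.] 9
insert_square_small BOTH [497.2 291. ] -6.0 0.109
insert_gauge top 1056 col [ 0.6327  0.2757 -0.1101] 0.05 net [0. 0. 0.] 9
insert_gauge side 740 col [ 0.6324  0.2789 -0.1074] 0.09 net [0. 0. 0.] 9
insert_gauge BOTH [632.5 276.7] -6.2 0.081
real	0m16.382s
user	0m10.458s
sys	0m1.018s
```

View pics/ov.png

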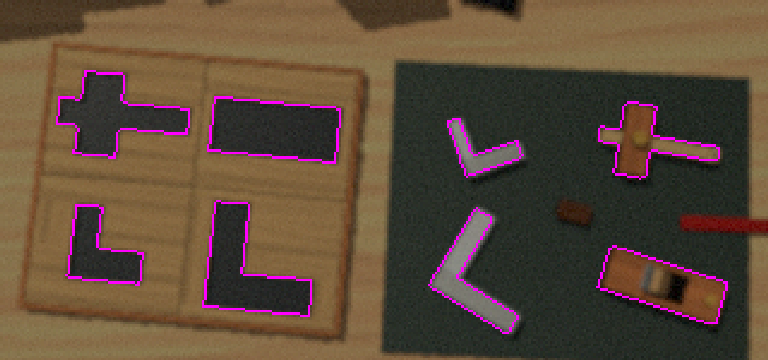

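View pics/ovs.png

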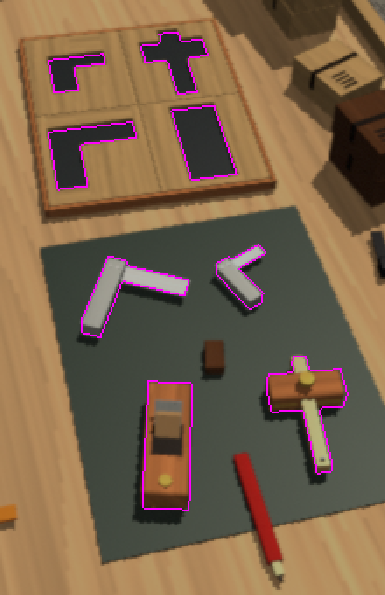

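Picture check: the overlays match in both views. Three classes of square_small look-alikes are visible. The steel one on the mat at top-view px (368,222) is the one meant. The black one at (372,154) and the orange ones at (270,335) and (460,355) are not, which the enlarged crop confirms. I'll move the plane first.

>>> move_arm:
  series:
    - [3.4, -3, 0, 0, 0, -4]
    - [3.4, -3, 0, 0, 0, -4]
    - [3.4, -3, 0, 0, 0, -4]
    - [3.4, -3, 0, 0, 0, -4]
    - [3.4, -3, 0, 0, 0, -4]
    - [3.4, -3, 0, 0, 0, -4]
    - [3.4, -3, 0, 0, 0, -4]
    - [3.4, -3, 0, 0, 0, -4]
  grip: 0.7
  force: 30

```text
clock: 2.4
position: [0.4271, 0.3645, 0.246]
ee_rot: [1.238, 2.887, 0.001]
force: [0.4, 1.2, 0.2]
width: 0.701
```

>>> move_arm:
  series:
    - [0.9, -4.2, 0, 0, 0, -4]
    - [0.9, -4.2, 0, 0, 0, -4]
    - [0.9, -4.2, 0, 0, 0, -4]
    - [0.9, -4.2, 0, 0, 0, -4]
    - [0.9, -4.2, 0, 0, 0, -4]
    - [0.9, -4.2, 0, 0, 0, -4]
    - [0.9, -4.2, 0, 0, 0, -4]
    - [0.9, -4.2, 0, 0, 0, -4]

```text
clock: 3.2
position: [0.4981, 0.0281, 0.2461]
ee_rot: [1.986, 2.434, 0.001]
force: [0.7, 0.7, 0.4]
width: 0.698
```

>>> move_arm:
  series:
    - [-0.6, -3.8, -1, 0, 0, -4]
    - [-0.6, -3.8, -1, 0, 0, -4]
    - [-0.6, -3.8, -1, 0, 0, -4]
    - [-0.6, -3.8, -1, 0, 0, -4]
    - [-0.6, -3.8, -1, 0, 0, -4]
    - [-0.6, -3.8, -1, 0, 0, -4]
    - [-0.6, -3.8, -1, 0, 0, -4]
    - [0, 0, 0, 0, 0, 0]

```text
clock: 4.0
position: [0.4538, -0.2415, 0.1753]
ee_rot: [2.521, 1.872, -0.004]
force: [0.8, 0.1, 0.1]
width: 0.702
```

```bash
cat > go.py <<'E'
# usage: go.py x y z yaw_deg (jaw direction): remaining shift in cm and rotvec in deg
import sys; from h import *
from scipy.spatial.transform import Rotation as Ro
s=monitor.observe(); R=Ro.from_rotvec(s['ee_rot']); y=R.as_matrix()[:,1]
x,yy,z,a=map(float,sys.argv[1:5]); cur=np.degrees(np.arctan2(y[1],y[0]))
a=cur+(a-cur+90)%180-90; a_=np.radians(a)
Y=np.array([np.cos(a_),np.sin(a_),0]); Z=np.array([0,0,-1.]); D=np.c_[np.cross(Y,Z),Y,Z]
d=np.degrees((Ro.from_matrix(D)*R.inv()).as_rotvec())
print('t',round(s['clock'],2),'pos',np.round(s['position'],4),'jaw',round(cur,1),'j7',round(s['joints'][6],2),'w',round(s['width'],3),'F',np.round(s['force'],1))
print('d cm',np.round((np.array([x,yy,z])-s['position'])*100,2),'turn',np.round(d,1))
E
python3 go.py .4449 -.2812 .027 -19.1
```

```text
t 4.0 pos [ 0.4538 -0.2415  0.1753] jaw -16.8 j7 0.41 w 0.702 F [0.8 0.1 0.1]
d cm [ -0.89  -3.97 -14.83] turn [ 0.2 -0.1 -2.3]
```

>>> move_arm:
  series:
    - [-0.4, -2, 0, 0, 0, -1.2]
    - [-0.5, -2, -2, 0, 0, -1.1]
    - [0, 0, -4, 0, 0, 0]
    - [0, 0, -4, 0, 0, 0]
    - [0, 0, -2, 0, 0, 0]
    - [0, 0, -1.5, 0, 0, 0]
    - [0, 0, -1.3, 0, 0, 0]
    - [0, 0, 0, 0, 0, 0]

```text
clock: 4.8
position: [0.4465, -0.2754, 0.0266]
ee_rot: [-2.548, -1.834, 0.001]
force: [-0.3, 0.1, -0.2]
width: 0.697
```

>>> move_arm:
  series:
    - [0, 0, 0, 0, 0, 0]
    - [0, 0, 0, 0, 0, 0]
    - [0, 0, 0, 0, 0, 0]
    - [0, 0, 0, 0, 0, 0]
    - [0, 0, 0, 0, 0, 0]
    - [0, 0, 0, 0, 0, 0]
  grip: 0.3

```text
clock: 5.4
position: [0.4473, -0.2763, 0.0285]
ee_rot: [2.55, 1.834, 0.001]
force: [-1.7, 0.6, 7.3]
width: 0.472
```

```bash
python3 go.py .4449 -.2812 .027 -19.1
```

```text
t 5.4 pos [ 0.4473 -0.2763  0.0285] jaw -18.6 j7 0.64 w 0.472 F [-1.7  0.6  7.3]
d cm [-0.24 -0.49 -0.15] turn [ 0.   0.1 -0.5]
```

>>> move_arm:
  series:
    - [0, 0, 1, 0, 0, 0]
    - [0, 0, 2, 0, 0, 0]
    - [0, 0, 3, 0, 0, 0]
    - [1.1, 2.6, 2, 0, 0, 1]
    - [1.6, 3.6, 0, 0, 0, 1.2]
    - [1.6, 3.6, 0, 0, 0, 1.2]
    - [1.6, 3.6, 0, 0, 0, 1.2]
    - [1.6, 3.6, 0, 0, 0, 1.2]

```text
clock: 6.2
position: [0.5223, -0.1047, 0.1085]
ee_rot: [2.454, 1.962, 0.001]
force: [0.4, 0.0, -2.9]
width: 0.479
```

>>> move_arm:
  series:
    - [1.6, 3.8, 0, 0, 0, 1.2]
    - [1.6, 3.8, 0, 0, 0, 1.2]
    - [1.6, 3.8, 0, 0, 0, 1.2]
    - [1.6, 3.8, 0, 0, 0, 1.2]
    - [1.5, 3.6, 0, 0, 0, 1.2]
    - [1, 2.5, 0, 0, 0, 0.7]
    - [0, 0, 0, 0, 0, 0]
    - [0, 0, 0, 0, 0, 0]

```text
clock: 7.0
position: [0.6107, 0.1072, 0.1079]
ee_rot: [2.334, 2.102, -0.001]
force: [0.3, -1.7, -2.0]
width: 0.478
```

```bash
python3 go.py .616 .1223 .0345 -6.1; python3 -c "
from h import *
cap('side','s2');cap('top','t2')
a=cv2.imread('pics/side0.png');i=cv2.imread('pics/s2.png');j=cv2.imread('pics/t2.png')
cv2.imwrite('pics/c2.png',np.hstack([cv2.resize(i[120:420,220:440],(400,545)),cv2.resize(j[160:310,170:280+0],(400,545))]))"
```

```text
t 7.0 pos [0.6107 0.1072 0.1079] jaw -6.0 j7 0.01 w 0.478 F [ 0.3 -1.7 -2. ]
d cm [ 0.53  1.51 -7.34] turn [ 0.  -0.  -0.1]
```

View pics/c2.png

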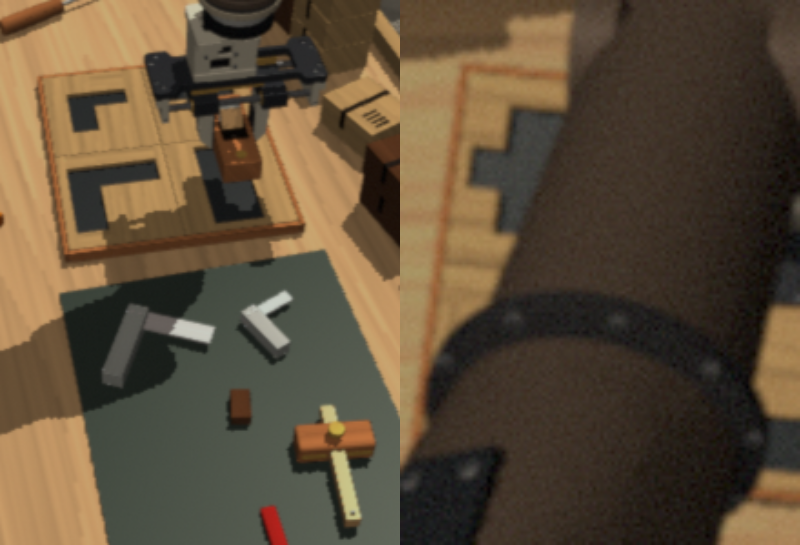

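The plane is held level over the rectangular pocket. The side view shows it at about crop (237,150), and the arm hides it in the top view.

>>> move_arm:
  series:
    - [0.3, 0.8, 0, 0, 0, 0]
    - [0.2, 0.7, 0, 0, 0, 0]
    - [0, 0, -2.5, 0, 0, 0]
    - [0, 0, -2, 0, 0, 0]
    - [0, 0, -1, 0, 0, 0]
    - [0, 0, -0.8, 0, 0, 0]
    - [0, 0, 0, 0, 0, 0]

```text
clock: 7.8
position: [0.6156, 0.1218, 0.0441]
ee_rot: [-2.336, -2.1, 0.002]
force: [-0.2, -0.6, -2.7]
width: 0.477
```

```bash
python3 go.py .616 .1223 .0345 -6.1; cat > held.py <<'E'
# held.py name x y z yaw: fit of a tool's pose in the side view against expected
import sys; from fit import *
name=sys.argv[1]; x,y,z,a=map(float,sys.argv[2:6]); im=imaging.get_image('side')
c=proj(im,[[x,y,z]])[0]
for o in outline_of('side',name):
    r=o['rect']; 
    if np.hypot(r[0]+r[2]/2-c[0],r[1]+r[3]/2-c[1])<40 and o['p']>.2:
        p,f=fit([(im,o['mask'].astype(float))],name,[x,y,np.radians(a)],z); print(o['p'],np.round(p[:2]*1000,1),round(np.degrees(p[2]),1),round(f,2)); break
ov=im['color'][:,:,::-1].copy(); ov=cv2.resize(ov,None,fx=3,fy=3)
for B in M[name]:
    q=proj(im,tf([x,y,np.radians(a)],B,z))*3+1; cv2.polylines(ov,[cv2.convexHull(q.astype(np.float32)).astype(int)],True,(255,0,255),1)
u,v=(c*3).astype(int); cv2.imwrite('pics/'+sys.argv[6]+'.png',ov[max(0,v-200):v+200,max(0,u-250):u+250])
E
python3 held.py plane .6154 .1169 .010 -6.1 h1
```

```text
t 7.8 pos [0.6156 0.1218 0.0441] jaw -6.1 j7 0.03 w 0.477 F [-0.2 -0.6 -2.7]
d cm [ 0.04  0.05 -0.96] turn [ 0.  -0.1 -0. ]
0.96 [620.9 122.3] -14.2 0.35
```

>>> move_arm:
  series:
    - [0, 0, -0.5, 0, 0, 0]
    - [0, 0, -0.3, 0, 0, 0]
    - [0, 0, -0.15, 0, 0, 0]
    - [0, 0, 0, 0, 0, 0]

```text
clock: 8.3
position: [0.616, 0.1218, 0.0356]
ee_rot: [-2.336, -2.101, -0.001]
force: [-1.3, -0.2, 1.7]
width: 0.48
```

```bash
python3 go.py .616 .1223 .0345 -6.1;  python3 held.py plane .6154 .1169 .006 -6.1 h2
```

```text
t 8.3 pos [0.616  0.1218 0.0356] jaw -6.1 j7 0.04 w 0.48 F [-1.3 -0.2  1.7]
d cm [ 0.    0.05 -0.11] turn [-0.  0. -0.]
0.67 [617.6 118.9] -11.2 0.29
```

View pics/h2.png

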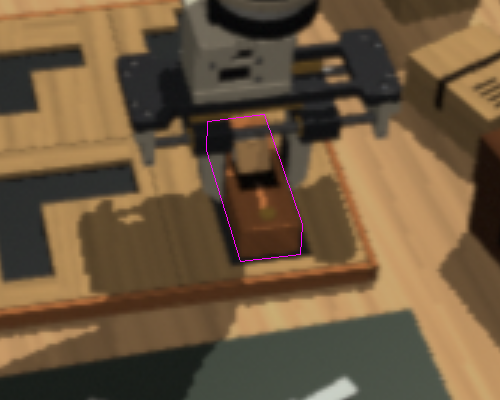

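The plane is in its pocket and touching the felt (contact force seen). I'll release it and go to the large square.

>>> move_arm:
  series:
    - [0, 0, 0, 0, 0, 0]
    - [0, 0, 0, 0, 0, 0]
    - [0, 0, 0, 0, 0, 0]
    - [0, 0, 1.5, 0, 0, 0]
    - [0, 0, 3, 0, 0, 0]
    - [0, 0, 3, 0, 0, 0]
    - [-1.5, -1.8, 0, 0, 0, -2]
    - [-2.3, -2.6, 0, 0, 0, -3.3]
  grip: 0.62

```text
clock: 9.2
position: [0.5797, 0.0789, 0.1122]
ee_rot: [2.428, 1.991, 0.007]
force: [-0.1, -0.8, 0.3]
width: 0.619
```

>>> move_arm:
  series:
    - [-2.3, -2.6, 0, 0, 0, -3.3]
    - [-2.3, -2.6, 0, 0, 0, -3.3]
    - [-2.3, -2.6, 0, 0, 0, -3.3]
    - [-2.3, -2.6, 0, 0, 0, -3.3]
    - [-2.3, -2.6, 0, 0, 0, -3.3]
    - [-2.3, -2.6, 0, 0, 0, -3.3]
    - [0, 0, 0, 0, 0, 0]
    - [0, 0, 0, 0, 0, 0]
  grip: 0.45

```text
clock: 10.0
position: [0.4404, -0.0786, 0.1111]
ee_rot: [2.737, 1.541, 0.003]
force: [0.5, 0.2, 0.7]
width: 0.451
```

```bash
python3 go.py .4326 -.0869 .027 -32.8
```

```text
t 10.0 pos [ 0.4404 -0.0786  0.1111] jaw -31.2 j7 -0.03 w 0.451 F [0.5 0.2 0.7]
d cm [-0.78 -0.83 -8.41] turn [-0.   0.1 -1.6]
```

>>> move_arm:
  series:
    - [-0.4, -0.4, 0, 0, 0, -0.8]
    - [-0.4, -0.4, 0, 0, 0, -0.8]
    - [0, 0, 0, 0, 0, 0]
    - [0, 0, -3, 0, 0, 0]
    - [0, 0, -3, 0, 0, 0]
    - [0, 0, -1.5, 0, 0, 0]
    - [0, 0, -0.9, 0, 0, 0]
    - [0, 0, 0, 0, 0, 0]

```text
clock: 10.8
position: [0.4315, -0.0862, 0.0255]
ee_rot: [-2.757, -1.505, 0.002]
force: [0.2, 0.9, 0.5]
width: 0.448
```

>>> move_arm:
  series:
    - [0, 0, 0, 0, 0, 0]
    - [0, 0, 0, 0, 0, 0]
    - [0, 0, 0, 0, 0, 0]
    - [0, 0, 0, 0, 0, 0]
    - [0, 0, 0, 0, 0, 0]
  grip: 0.05
  force: 40

```text
clock: 11.3
position: [0.4327, -0.0863, 0.0269]
ee_rot: [2.757, 1.504, 0.003]
force: [0.8, 0.8, 7.0]
width: 0.239
```

```bash
python3 go.py .4326 -.0869 .027 -32.8
```

```text
t 11.3 pos [ 0.4327 -0.0863  0.0269] jaw -32.8 j7 0.14 w 0.239 F [0.8 0.8 7. ]
d cm [-0.01 -0.06  0.01] turn [ 0.   0.1 -0. ]
```

>>> move_arm:
  series:
    - [0, 0, 1, 0, 0, 0]
    - [0, 0, 2.5, 0, 0, 0]
    - [0, 0, 3, 0, 0, 0]
    - [0.1, 2, 0, 0, 0, 2]
    - [0.2, 3.2, 0, 0, 0, 4]
    - [0.2, 3.2, 0, 0, 0, 4]
    - [0.2, 3.2, 0, 0, 0, 4]
    - [0.2, 3.2, 0, 0, 0, 4]

```text
clock: 12.1
position: [0.4402, 0.063, 0.0917]
ee_rot: [-2.485, -1.921, 0.001]
force: [0.6, -0.4, -3.8]
width: 0.238
```

>>> move_arm:
  series:
    - [0.1, 3.2, 0, 0, 0, 4]
    - [0.1, 2.3, 0, 0, 0, 3]
    - [0, 1.5, 0, 0, 0, 1.5]
    - [0, 0, 0, 0, 0, 0]
    - [0, 0, 0, 0, 0, 0]
    - [0, 0, 0, 0, 0, 0]

```text
clock: 12.7
position: [0.4427, 0.1304, 0.0913]
ee_rot: [2.342, 2.094, -0.001]
force: [0.3, 0.9, -4.3]
width: 0.236
```

```bash
python3 go.py .4438 .1354 .033 -6.1; python3 held.py square_large .480 .131 .065 -6.1 h3
```

```text
t 12.7 pos [0.4427 0.1304 0.0913] jaw -6.4 j7 -0.1 w 0.236 F [ 0.3  0.9 -4.3]
d cm [ 0.11  0.5  -5.83] turn [ 0.  -0.   0.3]
0.81 [478.  123.8] -7.5 0.28
```

View pics/h3.png

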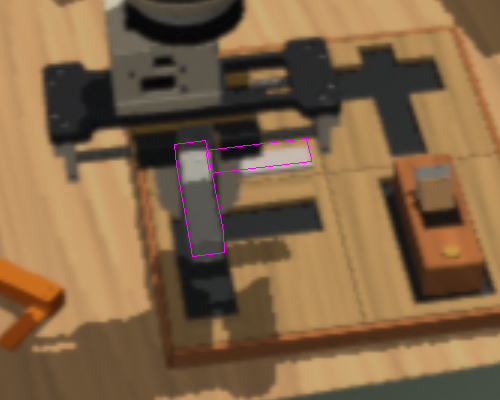

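The large square hangs level over its pocket, with the blade to the right as it should be. The plane lies inside its felt rectangle.

>>> move_arm:
  series:
    - [0.1, 0.5, 0, 0, 0, 0.3]
    - [0, 0, -1.5, 0, 0, 0]
    - [0, 0, -2, 0, 0, 0]
    - [0, 0, -1, 0, 0, 0]
    - [0, 0, -0.7, 0, 0, 0]
    - [0, 0, -0.4, 0, 0, 0]
    - [0, 0, 0, 0, 0, 0]
    - [0, 0, 0, 0, 0, 0]

```text
clock: 13.6
position: [0.4442, 0.1368, 0.0356]
ee_rot: [2.334, 2.103, 0.001]
force: [0.1, 0.4, -4.3]
width: 0.238
```

```bash
python3 go.py .4438 .1354 .033 -6.1
```

```text
t 13.6 pos [0.4442 0.1368 0.0356] jaw -6.0 j7 -0.01 w 0.238 F [ 0.1  0.4 -4.3]
d cm [-0.04 -0.14 -0.26] turn [-0.   0.  -0.1]
```

>>> move_arm:
  series:
    - [0, -0.1, -0.15, 0, 0, 0]
    - [0, 0, -0.1, 0, 0, 0]
    - [0, 0, 0, 0, 0, 0]

```text
clock: 13.9
position: [0.4444, 0.1359, 0.0339]
ee_rot: [-2.334, -2.102, -0.003]
force: [-4.2, -1.0, 15.9]
width: 0.236
```

```bash
python3 go.py .4438 .1354 .033 -6.1; python3 held.py square_large .480 .131 .006 -6.1 h4
```

```text
t 13.9 pos [0.4444 0.1359 0.0339] jaw -6.0 j7 -0.01 w 0.236 F [-4.2 -1.  15.9]
d cm [-0.06 -0.05 -0.09] turn [-0.1  0.1 -0.1]
0.96 [479.8 131.6] -6.4 0.34
```

>>> move_arm:
  series:
    - [0, 0, 0, 0, 0, 0]
    - [0, 0, 0, 0, 0, 0]
    - [0, 0, 0.5, 0, 0, 0]
    - [0, 0, 2, 0, 0, 0]
    - [0, 0, 3, 0, 0, 0]
    - [0, 0, 2, 0, 0, 0]
    - [1.2, -2.2, 0, 0, 0, 2]
    - [1.7, -3.2, 0, 0, 0, 3]
  grip: 0.4

```text
clock: 14.8
position: [0.4735, 0.0836, 0.1087]
ee_rot: [-2.233, -2.21, -0.004]
force: [0.5, 0.3, -1.6]
width: 0.405
```

>>> move_arm:
  series:
    - [1.8, -3.2, 0, 0, 0, 3]
    - [1.8, -3.2, 0, 0, 0, 3]
    - [1.8, -3.2, 0, 0, 0, 3]
    - [1.8, -3.2, 0, 0, 0, 3]
    - [1.7, -3.2, 0, 0, 0, 3]
    - [1.7, -3.2, 0, 0, 0, 3]
    - [0, 0, 0, 0, 0, 0]
    - [0, 0, 0, 0, 0, 0]

```text
clock: 15.6
position: [0.579, -0.1113, 0.1078]
ee_rot: [1.871, 2.523, -0.0]
force: [-0.8, 0.3, -0.4]
width: 0.402
```

```bash
python3 go.py .5793 -.1117 .0265 17.6
```

```text
t 15.6 pos [ 0.579  -0.1113  0.1078] jaw 16.9 j7 0.71 w 0.402 F [-0.8  0.3 -0.4]
d cm [ 0.03 -0.04 -8.13] turn [0.  0.  0.7]
```

>>> move_arm:
  series:
    - [0, 0, -2, 0, 0, 0.7]
    - [0, 0, -3, 0, 0, 0]
    - [0, 0, -1.8, 0, 0, 0]
    - [0, 0, -1, 0, 0, 0]
    - [0, 0, -0.3, 0, 0, 0]
    - [0, 0, 0, 0, 0, 0]

```text
clock: 16.2
position: [0.579, -0.1097, 0.027]
ee_rot: [1.852, 2.538, 0.0]
force: [0.3, -0.2, -0.2]
width: 0.399
```

>>> move_arm:
  series:
    - [0, 0, 0, 0, 0, 0]
    - [0, 0, 0, 0, 0, 0]
    - [0, 0, 0, 0, 0, 0]
    - [0, 0, 0, 0, 0, 0]
    - [0, 0, 0, 0, 0, 0]
  grip: 0.05
  force: 30

```text
clock: 16.7
position: [0.5792, -0.1103, 0.0274]
ee_rot: [1.852, 2.537, 0.001]
force: [-1.9, 1.2, 6.1]
width: 0.195
```

```bash
python3 go.py .5793 -.1117 .0265 17.6
```

```text
t 16.7 pos [ 0.5792 -0.1103  0.0274] jaw 17.7 j7 0.78 w 0.195 F [-1.9  1.2  6.1]
d cm [ 0.01 -0.14 -0.09] turn [-0.   0.  -0.1]
```

>>> move_arm:
  series:
    - [0, 0, 1, 0, 0, 0]
    - [0, 0, 2.5, 0, 0, 0]
    - [0, 0, 3.5, 0, 0, 0]
    - [-0.5, 2, 1, 0, 0, -1]
    - [-1, 4, 0, 0, 0, -2.5]
    - [-1, 4, 0, 0, 0, -2.5]
    - [-1, 4, 0, 0, 0, -2.5]
    - [-1, 4, 0, 0, 0, -2.5]

```text
clock: 17.5
position: [0.5334, 0.0712, 0.1073]
ee_rot: [2.09, 2.346, 0.001]
force: [0.4, 0.1, -1.0]
width: 0.19
```

>>> move_arm:
  series:
    - [-1, 4, 0, 0, 0, -2.5]
    - [-1, 4, 0, 0, 0, -2.5]
    - [-1, 4, 0, 0, 0, -2.5]
    - [-1, 4, 0, 0, 0, -2.5]
    - [-1, 3.5, 0, 0, 0, -2]
    - [-0.5, 2, 0, 0, 0, -1]
    - [0, 0, 0, 0, 0, 0]
    - [0, 0, 0, 0, 0, 0]

```text
clock: 18.3
position: [0.4788, 0.2849, 0.107]
ee_rot: [2.338, 2.098, -0.0]
force: [0.3, -1.0, -2.2]
width: 0.194
```

```bash
python3 go.py .4754 .2947 .0334 -6.1
```

```text
t 18.3 pos [0.4788 0.2849 0.107 ] jaw -6.2 j7 -0.33 w 0.194 F [ 0.3 -1.  -2.2]
d cm [-0.34  0.98 -7.36] turn [0.  0.  0.1]
```

>>> move_arm:
  series:
    - [-0.2, 0.5, 0, 0, 0, 0]
    - [-0.1, 0.5, 0, 0, 0, 0]
    - [0, 0, -2, 0, 0, 0]
    - [0, 0, -2.5, 0, 0, 0]
    - [0, 0, -1.2, 0, 0, 0]
    - [0, 0, -0.8, 0, 0, 0]
    - [0, 0, -0.4, 0, 0, 0]
    - [0, 0, 0, 0, 0, 0]

```text
clock: 19.1
position: [0.4761, 0.2947, 0.0378]
ee_rot: [2.34, 2.096, 0.0]
force: [-1.1, 0.5, -2.6]
width: 0.193
```

```bash
python3 go.py .4754 .2947 .0334 -6.1; python3 held.py square_small .497 .291 .010 -6.1 h5
```

```text
t 19.1 pos [0.4761 0.2947 0.0378] jaw -6.3 j7 -0.28 w 0.193 F [-1.1  0.5 -2.6]
d cm [-0.07  0.   -0.44] turn [0.  0.  0.2]
0.48 [497.5 292.4] -7.9 0.4
```

View pics/h5.png

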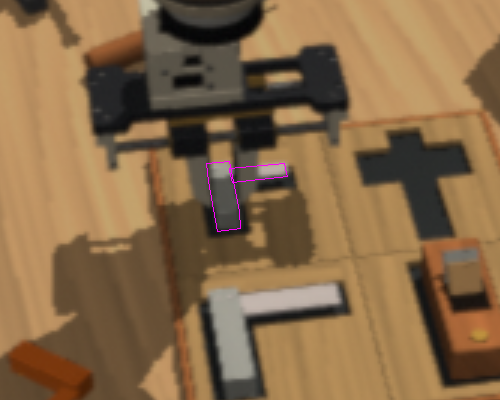

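The small square is right over its pocket, and the large square lies inside its own.

>>> move_arm:
  series:
    - [0, 0, -0.2, 0, 0, 0]
    - [0, 0, -0.15, 0, 0, 0]
    - [0, 0, 0, 0, 0, 0]

```text
clock: 19.5
position: [0.4761, 0.2949, 0.0344]
ee_rot: [-2.339, -2.097, -0.001]
force: [-0.3, -0.4, -1.3]
width: 0.196
```

```bash
python3 go.py .4754 .2947 .0334 -6.1
```

```text
t 19.5 pos [0.4761 0.2949 0.0344] jaw -6.3 j7 -0.27 w 0.196 F [-0.3 -0.4 -1.3]
d cm [-0.07 -0.02 -0.1 ] turn [-0.   0.   0.2]
```

>>> move_arm:
  series:
    - [0, 0, -0.1, 0, 0, 0]
    - [0, 0, 0, 0, 0, 0]

```text
clock: 19.7
position: [0.4761, 0.2949, 0.0343]
ee_rot: [-2.339, -2.096, -0.001]
force: [-4.0, -1.5, 13.5]
width: 0.194
```

>>> move_arm:
  series:
    - [0, 0, 0, 0, 0, 0]
    - [0, 0, 0, 0, 0, 0]
    - [0, 0, 0.5, 0, 0, 0]
    - [0, 0, 2, 0, 0, 0]
    - [0, 0, 3, 0, 0, 0]
    - [0, 0, 2, 0, 0, 0]
    - [0.5, -2.5, 0, 0, 0, -0.4]
    - [0.9, -4, 0, 0, 0, -0.4]
  grip: 0.38

```text
clock: 20.5
position: [0.49, 0.2322, 0.1089]
ee_rot: [-2.348, -2.086, -0.004]
force: [0.3, -0.9, 0.3]
width: 0.383
```

>>> move_arm:
  series:
    - [0.8, -4.4, 0, 0, 0, -0.4]
    - [0.8, -4.4, 0, 0, 0, -0.4]
    - [0.8, -4.4, 0, 0, 0, -0.4]
    - [0.8, -4.4, 0, 0, 0, -0.4]
    - [0.8, -4.4, 0, 0, 0, -0.4]
    - [0.8, -4.4, 0, 0, 0, -0.4]
    - [0.8, -4.4, 0, 0, 0, -0.4]
    - [0.8, -4.4, 0, 0, 0, -0.4]

```text
clock: 21.3
position: [0.5541, -0.1242, 0.1085]
ee_rot: [2.411, 2.013, 0.001]
force: [0.7, -0.1, -0.0]
width: 0.384
```

>>> move_arm:
  series:
    - [0.9, -4.4, 0, 0, 0, -0.4]
    - [0.9, -4.4, 0, 0, 0, -0.4]
    - [0.9, -4, 0, 0, 0, -0.4]
    - [0.7, -3, 0, 0, 0, 0]
    - [0, 0, 0, 0, 0, 0]
    - [0, 0, 0, 0, 0, 0]

```text
clock: 21.9
position: [0.5876, -0.2809, 0.108]
ee_rot: [-2.434, -1.987, 0.001]
force: [-0.5, 0.1, -0.2]
width: 0.379
```

```bash
python3 go.py .5904 -.2943 .0265 -11.3
```

```text
t 21.9 pos [ 0.5876 -0.2809  0.108 ] jaw -11.6 j7 0.55 w 0.379 F [-0.5  0.1 -0.2]
d cm [ 0.28 -1.34 -8.15] turn [ 0.  -0.   0.3]
```

>>> move_arm:
  series:
    - [0.1, -0.7, 0, 0, 0, 0.3]
    - [0.1, -0.7, 0, 0, 0, 0]
    - [0, 0, 0, 0, 0, 0]
    - [0, 0, -3, 0, 0, 0]
    - [0, 0, -3, 0, 0, 0]
    - [0, 0, -1.5, 0, 0, 0]
    - [0, 0, -0.6, 0, 0, 0]
    - [0, 0, 0, 0, 0, 0]

```text
clock: 22.7
position: [0.5898, -0.2941, 0.027]
ee_rot: [-2.426, -1.995, 0.001]
force: [-0.1, -0.2, 0.3]
width: 0.38
```

>>> move_arm:
  series:
    - [0, 0, 0, 0, 0, 0]
    - [0, 0, 0, 0, 0, 0]
    - [0, 0, 0, 0, 0, 0]
    - [0, 0, 0, 0, 0, 0]
    - [0, 0, 0, 0, 0, 0]
  grip: 0.03
  force: 30

```text
clock: 23.2
position: [0.5903, -0.2945, 0.0281]
ee_rot: [2.426, 1.994, 0.001]
force: [-1.1, 0.2, 5.8]
width: 0.149
```

```bash
python3 go.py .5904 -.2943 .0265 -11.3
```

```text
t 23.2 pos [ 0.5903 -0.2945  0.0281] jaw -11.2 j7 0.62 w 0.149 F [-1.1  0.2  5.8]
d cm [ 0.01  0.02 -0.16] turn [ 0.   0.1 -0.1]
```

>>> move_arm:
  series:
    - [0, 0, 1, 0, 0, 0]
    - [0, 0, 3, 0, 0, 0]
    - [0, 0, 4, 0, 0, 0]
    - [0, 2, 1, 0, 0, 0]
    - [0.3, 4, 0, 0, 0, 0.4]
    - [0.3, 4.2, 0, 0, 0, 0.4]
    - [0.3, 4.2, 0, 0, 0, 0.4]
    - [0.3, 4.2, 0, 0, 0, 0.4]

```text
clock: 24.0
position: [0.6018, -0.1066, 0.1178]
ee_rot: [2.399, 2.029, 0.0]
force: [0.3, -0.1, 0.2]
width: 0.147
```

>>> move_arm:
  series:
    - [0.3, 4.2, 0, 0, 0, 0.4]
    - [0.3, 4.2, 0, 0, 0, 0.4]
    - [0.3, 4.2, 0, 0, 0, 0.4]
    - [0.3, 4.2, 0, 0, 0, 0.4]
    - [0.3, 4.2, 0, 0, 0, 0.4]
    - [0.3, 4.2, 0, 0, 0, 0.4]
    - [0.3, 4.2, 0, 0, 0, 0.4]
    - [0.3, 3, 0, 0, 0, 0.4]

```text
clock: 24.8
position: [0.6253, 0.2198, 0.1175]
ee_rot: [-2.337, -2.098, -0.001]
force: [0.2, 0.2, -0.9]
width: 0.15
```

>>> move_arm:
  series:
    - [0.3, 2.5, 0, 0, 0, 0.3]
    - [0, 0, 0, 0, 0, 0]
    - [0, 0, 0, 0, 0, 0]

```text
clock: 25.1
position: [0.6286, 0.2411, 0.1173]
ee_rot: [2.334, 2.102, -0.001]
force: [0.8, -0.6, -1.5]
width: 0.149
```

```bash
python3 go.py .6317 .2687 .0341 -6.1
```

```text
t 25.1 pos [0.6286 0.2411 0.1173] jaw -6.0 j7 -0.17 w 0.149 F [ 0.8 -0.6 -1.5]
d cm [ 0.31  2.76 -8.32] turn [ 0.  -0.  -0.1]
```

>>> move_arm:
  series:
    - [0.2, 1.5, 0, 0, 0, 0]
    - [0.1, 1.3, 0, 0, 0, 0]
    - [0, 0, 0, 0, 0, 0]
    - [0, 0, -2.5, 0, 0, 0]
    - [0, 0, -2.5, 0, 0, 0]
    - [0, 0, -1.5, 0, 0, 0]
    - [0, 0, -0.9, 0, 0, 0]
    - [0, 0, 0, 0, 0, 0]

```text
clock: 25.9
position: [0.6314, 0.2684, 0.0422]
ee_rot: [-2.336, -2.1, 0.003]
force: [0.2, 0.1, -0.3]
width: 0.146
```

```bash
python3 go.py .6317 .2687 .0341 -6.1; python3 held.py gauge .6325 .2767 .015 -6.1 h6
```

```text
t 25.9 pos [0.6314 0.2684 0.0422] jaw -6.1 j7 -0.17 w 0.146 F [ 0.2  0.1 -0.3]
d cm [ 0.03  0.03 -0.81] turn [ 0.1 -0.1 -0. ]
0.66 [630.9 277.3] -4.8 1.24
```

View pics/h6.png

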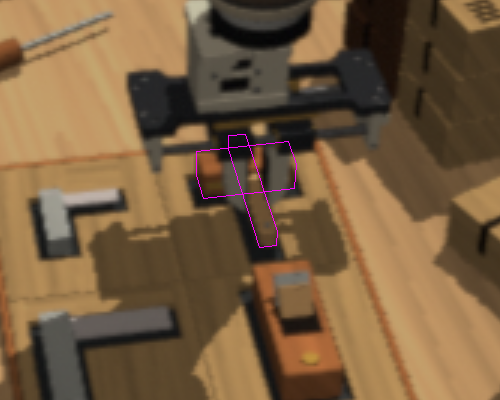

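The gauge is lined up with the cross pocket. I'll lower it.

>>> move_arm:
  series:
    - [0, 0, -0.4, 0, 0, 0]
    - [0, 0, -0.2, 0, 0, 0]
    - [0, 0, -0.1, 0, 0, 0]
    - [0, 0, -0.1, 0, 0, 0]
    - [0, 0, 0, 0, 0, 0]

```text
clock: 26.5
position: [0.632, 0.2688, 0.0353]
ee_rot: [2.336, 2.101, 0.0]
force: [0.3, 1.0, -0.9]
width: 0.151
```

```bash
python3 go.py .6317 .2687 .0341 -6.1
```

```text
t 26.5 pos [0.632  0.2688 0.0353] jaw -6.1 j7 -0.16 w 0.151 F [ 0.3  1.  -0.9]
d cm [-0.03 -0.01 -0.12] turn [-0.  0. -0.]
```

>>> move_arm:
  series:
    - [0, 0, -0.12, 0, 0, 0]
    - [0, 0, 0, 0, 0, 0]

```text
clock: 26.7
position: [0.632, 0.2688, 0.035]
ee_rot: [-2.335, -2.101, -0.001]
force: [-3.6, -1.0, 7.9]
width: 0.151
```

>>> move_arm:
  series:
    - [0, 0, 0, 0, 0, 0]
    - [0, 0, 0, 0, 0, 0]
    - [0, 0, 0.5, 0, 0, 0]
    - [0, 0, 2, 0, 0, 0]
    - [0, 0, 4, 0, 0, 0]
    - [0, 0, 4, 0, 0, 0]
    - [0, 0, 4, 0, 0, 0]
    - [-3.4, 3, 2, 0, 0, 4]
  grip: 0.32

```text
clock: 27.5
position: [0.6037, 0.2929, 0.2038]
ee_rot: [2.266, 2.166, 0.009]
force: [1.3, 0.8, 0.3]
width: 0.322
```

>>> move_arm:
  series:
    - [-3.4, 3, 0, 0, 0, 4]
    - [-3.4, 3, 0, 0, 0, 4]
    - [-3.4, 3, 0, 0, 0, 4]
    - [-3.4, 3, 0, 0, 0, 4]
    - [-3.4, 3, 0, 0, 0, 4]
    - [-3.4, 3, 0, 0, 0, 4]
    - [-3.4, 3, 0, 0, 0, 4]
    - [-3.4, 3, 0, 0, 0, 4]

```text
clock: 28.3
position: [0.3247, 0.54, 0.1995]
ee_rot: [1.569, 2.722, 0.002]
force: [1.0, 0.2, -0.5]
width: 0.321
```

>>> move_arm:
  series:
    - [-3.4, 3, 0, 0, 0, 4]
    - [-3.4, 3, 0, 0, 0, 4]
    - [-3.4, 3, 0, 0, 0, 4]
    - [-3.4, 3, 0, 0, 0, 4]
    - [-3.4, 0, 0, 0, 0, 4]
    - [0, 0, 0, 0, 0, 0]

```text
clock: 28.9
position: [0.1486, 0.6606, 0.1985]
ee_rot: [-1.059, -2.954, 0.001]
force: [-0.6, -1.0, -0.5]
width: 0.32
```

```bash
python3 go.py .154 .606 .246 75; cat > f2.py <<'E'
from fit import *; import json
res=json.load(open('res.json')); v={n:cap(n,n+'9') for n in('top','side')}
ov={n:v[n]['color'][:,:,::-1].copy() for n in v}
for name in M:
    q=res['insert_'+name]
    for n in v:
        for o in outline_of(n,name):
            c=proj(v[n],[[q[0],q[1],.015]])[0]; r=o['rect']
            if np.hypot(r[0]+r[2]/2-c[0],r[1]+r[3]/2-c[1])<25:
                p,f=fit([(v[n],o['mask'].astype(float))],name,q,.006)
                d=np.array(p[:2])-q[:2]; cc,s=np.cos(q[2]),np.sin(q[2])
                print(name,n,round(o['p'],2),'off mm',np.round([1000*(cc*d[0]+s*d[1]),1000*(-s*d[0]+cc*d[1])],1),'dyaw',round(np.degrees(p[2]-q[2]),1),'fit',round(f,2)); break
for n in v:
    for b in('block_low','block_top'): print(n,b,[list(map(int,o['rect'])) for o in outline_of(n,b)][:1])
cv2.imwrite('pics/fin_t.png',cv2.resize(v['top']['color'][100:310,160:480,::-1],None,fx=2.4,fy=2.4,interpolation=2))
cv2.imwrite('pics/fin_s.png',cv2.resize(v['side']['color'][130:300,220:480,::-1],None,fx=3,fy=3,interpolation=2))
E
python3 f2.py
```

```text
t 28.9 pos [0.1486 0.6606 0.1985] jaw 50.5 j7 -0.36 w 0.32 F [-0.6 -1.  -0.5]
d cm [ 0.54 -5.46  4.75] turn [ 0.  -0.2 24.5]
plane top 0.73 off mm [ 0.  -0.8] dyaw -2.1 fit 0.04
plane side 0.9 off mm [0.2 3.4] dyaw -2.5 fit 0.11
square_large top 0.61 off mm [ 0.4 -2.1] dyaw -0.1 fit 0.1
square_large side 0.86 off mm [-0.4  0.7] dyaw 0.6 fit 0.08
square_small top 0.78 off mm [ 0.1 -0.4] dyaw -0.3 fit 0.09
square_small side 0.53 off mm [-0.7  2.4] dyaw -0.9 fit 0.11
gauge top 0.66 off mm [0.5 1.4] dyaw 0.7 fit 0.11
gauge side 0.56 off mm [-0.3  4.9] dyaw 0.2 fit 0.08
top block_low [[301, 150, 34, 7]]
top block_top [[300, 112, 43, 41]]
side block_low [[418, 220, 56, 36]]
side block_top [[419, 191, 55, 51]]
```

View pics/fin_t.png

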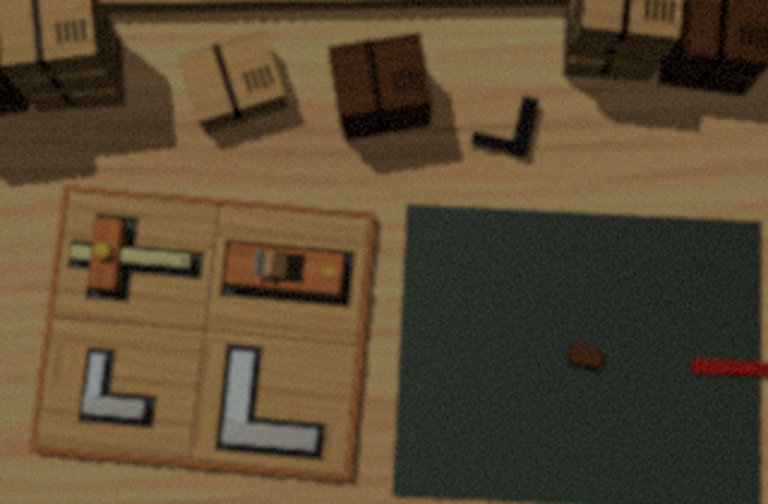

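View pics/fin_s.png

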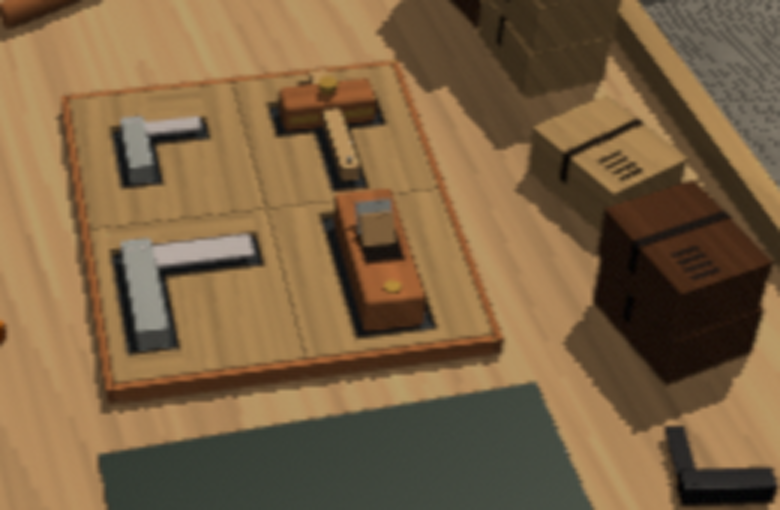

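All four tools lie inside their pockets with felt showing round them, and the block stack is unchanged.

```bash
python3 -c "
from h import *
print(workorder.sign_off())"
```

```text
the job is handed in; nothing more can be done
None
```

The plane, large square, small square and marking gauge are all in their matching pockets, moved in that order, and the job is handed in. It took about 29 s of the 109 s allowed.

- **Position:** In the last top and side pictures all four tools lie within their pockets' 8 mm play and look flat. The fits put them 0–5 mm from nominal and within 2.5° of the insert yaw.
- **Camera disagreement:** The two cameras differ by 3–4 mm along y, more than the stated 2 mm calibration. The gauge shows it most: 1.4 mm off in the top view and 4.9 mm in the side view.
- **Seated:** I took "fully down" from the contact force felt on lowering and from the pictures. There was no direct height measurement after release.
- **Left alone:** The walnut block stack is where it was in both views, within the network's few-pixel scatter. The black and orange look-alikes were not touched, and the wrist force readings stayed under about 16 N.

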